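# Crack the sealed storage case and hold it ajar

### The job

The grey storage case on the desk must air, but a lantern is standing on its lid: lift the lantern off by its top handle and stand it gently upright, wholly on the round rubber mat beside the case. Then take the lid's bar handle, pull the lid free of its sticky seal without letting it fly wide open, and finish while still holding it by that handle, ajar and still, with its front edge about 3 cm above the shut position. Leave everything else on the desk where it is.

Things in the scene. Friction and masses are not known exactly. Their poses are not given: they have to be found in the camera images.
- lantern: loose upright cordless lantern, 0.3-0.6 kg, at first on the case's lid. Origin: centre of underside; z up. Black base and cap discs of 84 mm diameter (cap top at 116 mm), clear lens between; above the cap a flat black bar handle along the lantern's y: 14 mm wide (x), 12 mm thick, top at 166 mm, 72 mm long between its two uprights, 38 mm free under it.
- lantern_grip (a point): middle of the lantern's bar handle, 160 mm above the lantern's underside; same axes as the lantern.
- mat: fixed round dark grey rubber mat, 200 mm diameter, 4 mm thick, flat on the desk beside the case (left or right of it). Origin: centre of its underside, at desk level.
- case: fixed grey metal storage case, 200 mm deep (x) by 240 mm wide (y); body 90 mm high, with the lid 110 mm high. Origin: centre of its underside; x points from its front (handle side, towards the robot) to its hinge at the back, y along its width, z up.
- case_lid (a joint): lid's opening angle, rad: 0 shut, limit 0.45. Hinge 200 mm behind the front rim: front edge up 3 cm = 0.15 rad. A tacky gasket holds it: an upward pull on the handle of about 15 N starts it (lid weight included); this falls smoothly to about 10 N at 0.1 rad, 7 N at 0.15 and 4.5 N at 0.2. Let go, it falls shut.
- lid_pull: lid's handle near its front edge: round black bar, 12 mm diameter, along the case's y, end posts 100 mm apart. Origin: middle of the bar; when shut 178 mm in front of the hinge axis and 58 mm above it (38 mm above the lid's top, 32 mm free under the bar, 148 mm above the desk). Moves with the lid; axes as the case's when shut.
- lid_hinge (a point): point on the hinge axis, middle of the case's back rim, 90 mm above the desk; the axis runs along the case's y. Fixed.
- lid_edge (a point): middle of the lid's front lower edge, 200 mm in front of the hinge and 94 mm above the desk when shut; moves with the lid.
- parts_tray: fixed grey plastic tray with hardware, 170 x 200 x 60 mm, on the other side of the case from the mat. Not part of the job. Origin: centre of its underside.
- tumbler: bystander, leave alone: open steel drinking cup, 76 mm across the rim, 110 mm high. Origin: middle of its underside.
- radio: bystander, leave alone: black hand radio standing upright, 34 x 58 x 115 mm, with a 70 mm aerial on top. Origin: middle of its underside.
- tape_roll: bystander, leave alone: roll of orange tape lying flat, 100 mm across, 48 mm high. Origin: middle of its underside.
- stapler: bystander, leave alone: black desk stapler, 140 mm long, about 60 mm high. Origin: middle of its underside.
- screwdriver: bystander, leave alone: screwdriver lying on the table. Origin: on its underside.
- spray_can: bystander, leave alone: closed can, 60 mm across, 170 mm high. Origin: middle of its underside.
- notebook: bystander, leave alone: notebook lying flat, 120 x 190 x 21 mm. Origin: middle of its underside.

How it is judged:
By the outcome, as a careful person would: the job done as asked, in the order asked, and still so for the second after the job is handed in, while the arm keeps its last pose, push and grip.
It also fails if it takes over 54 s, if anything falls off the work surface, if the arm or the gripper's body presses on something with over 40 N, if the wrist force passes 120 N, or if a joint passes its speed limit or range.

### The arm

A 7-joint arm with a two-finger parallel gripper is mounted at the origin on the work surface. World frame = base frame: x ahead of the robot, y to its left, z up, the work surface at z = 0. Lengths are in mm, angles in rad, forces in N, time in s.
With the tool pointing down it reaches from about 400 to 875 mm from the base axis. Payload 4.4 kg.
Tool frame: the origin (TCP) lies midway between the tips of the shut fingers; the grasp point (between the pads) lies 19 mm behind it; z points along the fingers, y is the line along which they close (so a half turn about z gives the same grasp; the last joint's range is limited). The gripper opens to 85 mm and grips with 20 to 120 N. Pads are 22 mm wide; open, the fingers measure 114 mm over their backs; the gripper's body (76 mm by 85 mm) begins 54 mm behind the grasp point. The pads swing forward as they close: fully open they stand 13 mm farther back than shut.
Start: joints at [-1.301, 0.628, 0.038, 1.517, -0.027, 0.996, -0.02], TCP at [214.168, 613.718, 231.313] pointing down, gripper open.
Joint ranges: [-3.06, 3.06], [-0.37, 2.12], [-1.25, 1.32], [0.18, 2.47], [-1.1, 4.24], [0.23, 1.98], [-2.94, 2.94]. Speed limits (rad/s): [2.57, 2.57, 3.14, 3.14, 3.14, 3.14, 3.14].

### API

Orientations are given as [roll, pitch, yaw] about the fixed x, y, z axes, in that order (R = Rz(yaw) Ry(pitch) Rx(roll)).
In Python, from cell import ctrl, get_image, get_calibration gives the robot as it stands.
- The arm moves only by the shell command python3 -m creep 'ROWS'. ROWS is JSON, a list of rows, each an object of numbers: "dx", "dy", "dz": the shift along the world's x, y, z normalised to -1 to 1, where 1 is 0.4 m; "rx", "ry", "rz": the turn, a rotation vector about the world's x, y, z normalised to -1 to 1, where 1 is 2 pi rad; "grip": the closure, from -1 (fully open) to 1 (shut). A call has exactly 5 rows; each row is the pose to reach, as a shift and turn from the pose commanded when the call began, turning the shorter way round; what a row does not reach only later rows make up. A row lasts 1/8 s, in which the tool goes at most 62.5 mm and 10.7 degrees, less where a joint would pass 70% of its speed; a pose out of reach is approached as far as the arm can. A call with a number of a shift or a turn outside -1 to 1 is refused whole. A call with a gripper value outside its range is refused whole. The fingers move at their own pace and stop on an object; the grip force is fixed at half the most. Time passes only in rows, so rows that repeat a pose let the fingers close, or fill a call up. It gives the time, the measured TCP pose, the force, the opening and the grip force at its end, in the units of the state.
- ctrl.read_state(): the state, without advancing time (a new reading comes with each control period).
- get_image(name): name is "side" or "top"; returns the picture (480x640x3 uint8, red, green, blue); there is no depth.
- get_calibration(name): a dict with "mtx" (3x3 intrinsics, pixels), "world_from_camera" (4x4, takes a point from camera to world coordinates). Camera axes: x right, y down, z forward; pixel columns grow to the right and rows downward; lengths in mm; the calibration is good to about 2 mm. A picture is of the moment at which its call begins. get_calibration takes no time and is no camera call.
- ctrl.finish_job(): hands the job in; it is judged then, once.
The state is a dict: "clock": time; "qpos": joint angles; "qd": joint speeds; "tau": joint torques, N m; "eef_pos": TCP position; "tool_rot": TCP orientation; "force": force on the tool from outside, world axes, zero at the start; "torque": the same for the moment, N m; "width": finger opening in mm; "gripper_force": force on a finger pad.
Only numpy, scipy, OpenCV 4.12 (cv2) and the standard library are available. Lean on these libraries where they do the work, as an engineer would, in place of code of your own. Each camera call takes 0.05 s, during which the arm holds its last target. There are 200 camera calls.

## Working session

There is one attempt and no reset: what is moved stays moved. The work goes in short steps, Python scripts to look and compute and a shell command to move; the robot and the scene stay as the last step left them, time stands still between calls to the robot, and variables do not carry over. Pictures are saved under pics/ and viewed, at most 10 in all, crops included, and the job is handed in when it is done.

```bash
mkdir -p pics
python3 - <<'E'
from cell import ctrl,get_image,get_calibration
import cv2,numpy as np
for n in("side","top"):
    cv2.imwrite(f"pics/{n}0.png",get_image(n)[:,:,::-1]); c=get_calibration(n); print(n,np.array(c["mtx"]).round(1).tolist(),np.array(c["world_from_camera"]).round(3).tolist())
print(ctrl.read_state())
E
```

```text
side [[571.1, 0.0, 314.5], [0.0, 571.1, 238.8], [0.0, 0.0, 1.0]] [[0.747, -0.464, 0.477, -47.643], [-0.665, -0.516, 0.54, -717.567], [-0.004, -0.72, -0.694, 1130.513], [0.0, 0.0, 0.0, 1.0]]
top [[495.3, 0.0, 329.5], [0.0, 495.3, 231.4], [0.0, 0.0, 1.0]] [[-0.002, -0.985, 0.171, 404.821], [-1.0, 0.002, 0.003, -3.687], [-0.003, -0.17, -0.985, 1275.902], [0.0, 0.0, 0.0, 1.0]]
{'clock': 0.1, 'qpos': array([-1.30080008,  0.62924587,  0.03845519,  1.51825282, -0.0269729 ,
        0.99632333, -0.01999686]), 'qd': array([ 0.0004167 , -0.00113007,  0.00042815, -0.00379329,  0.000157  ,
       -0.0016505 , -0.00163308]), 'tau': array([ 3.69338915e-03, -5.64530897e+01,  1.23080581e+00, -1.93974298e+01,
        1.12873170e-02,  5.35875370e-03,  3.28493797e-06]), 'eef_pos': array([213.98864322, 613.17411102, 230.49114279]), 'tool_rot': array([-3.13988211e+00,  4.55504795e-05,  2.80580623e+00]), 'force': array([-0.27414485, -0.07845929, -0.30422   ]), 'torque': array([-0.003262  ,  0.01720502,  0.00960156]), 'gripper_force': 0.0, 'width': 85.4908347369347}
```

View pics/side0.png

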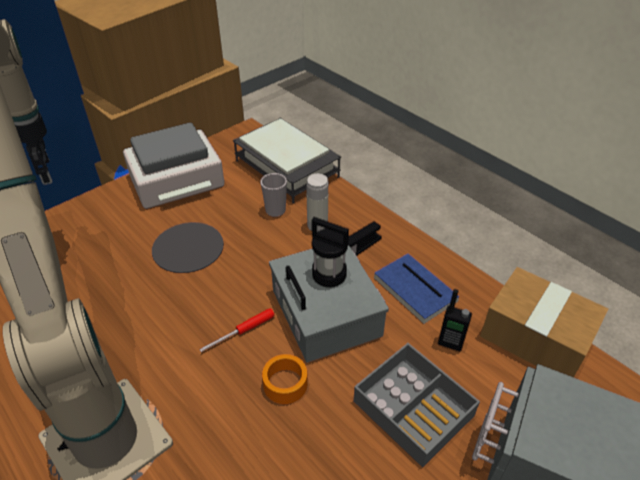

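View pics/top0.png

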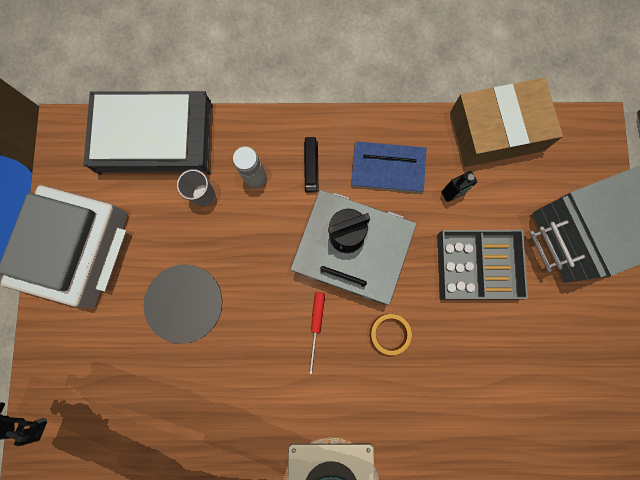

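The side view shows the lantern at (329,255) on the case, its handle near (330,228), the lid bar near (295,287), and the mat at (188,247). In the top view the lantern is at (348,230), the lid bar at (343,276), and the mat at (183,304). I'll enlarge these for accurate pixel positions.

Run:
```python
import cv2,numpy as np
s=cv2.imread("pics/side0.png")[205:325,265:365]; t=cv2.imread("pics/top0.png")[190:310,290:420]
f=lambda a,k:cv2.resize(a,None,fx=k,fy=k,interpolation=cv2.INTER_CUBIC)
def grid(a,x0,y0,k):
    a=f(a,k)
    for x in range(0,a.shape[1],10*k): cv2.line(a,(x,0),(x,a.shape[0]),(0,255,255) if (x0+x//k)%50==0 else (90,160,90),1)
    for y in range(0,a.shape[0],10*k): cv2.line(a,(0,y),(a.shape[1],y),(0,255,255) if (y0+y//k)%50==0 else (90,160,90),1)
    return a
a=np.clip(s*1.6,0,255).astype(np.uint8);b=np.clip(t*1.6,0,255).astype(np.uint8)
o=np.zeros((480,800,3),np.uint8); A=grid(a,265,205,4)
# shift so gridlines are at 265+10i / 205+10i
o[:A.shape[0],:400]=A; B=grid(b,290,190,3); o[:360,405:795]=B
cv2.imwrite("pics/zoom.png",o)
```

```text
(no output)
```

View pics/zoom.png

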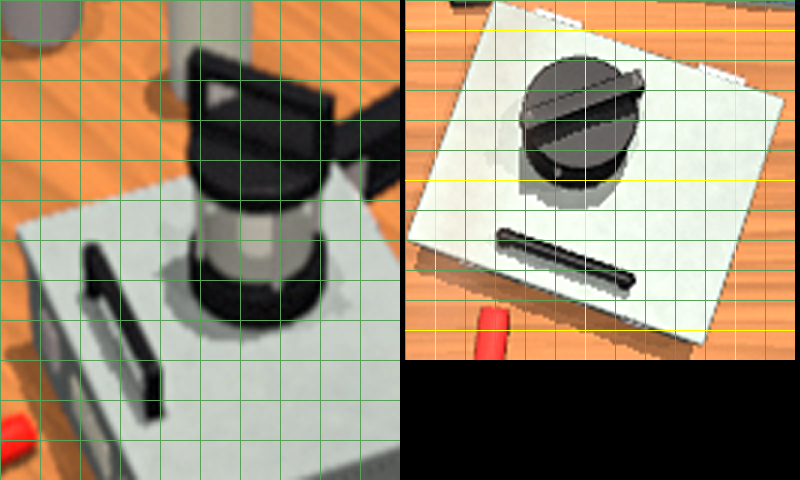

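The zoom shows, in side-image pixels, lantern bar ends near (313.5,219) and (348.5,231) and lid bar ends near (288,268) and (303,297). In the top image the lantern bar ends are near (329.5,230) and (369,216), and the lid bar ends are near (321.3,268.7) and (365.3,283.7).

```bash
cat > h.py <<'E'
import numpy as np,cv2
from cell import ctrl,get_image,get_calibration
C={n:get_calibration(n) for n in("side","top")}
def P(n):
    T=np.linalg.inv(np.array(C[n]["world_from_camera"])); return np.array(C[n]["mtx"])@T[:3]
def tri(s,t):
    X=cv2.triangulatePoints(P("side"),P("top"),np.float64(s).reshape(2,1),np.float64(t).reshape(2,1)); return (X[:3]/X[3]).ravel()
def plane(n,p,z):
    c=C[n];W=np.array(c["world_from_camera"]);d=W[:3,:3]@np.linalg.inv(c["mtx"])@[p[0],p[1],1];o=W[:3,3];return o+d*(z-o[2])/d[2]
def proj(n,X):
    q=P(n)@np.append(X,1);return q[:2]/q[2]
E
python3 - <<'E'
from h import *
S=lambda X,Y:(265+X/4-.4,205+Y/4-.4); T=lambda X,Y:(290+(X-405)/3-.3,190+Y/3-.3)
r=lambda n,x:print(n,np.round(x,1))
a=tri(S(194,52),T(523,120));b=tri(S(334,100),T(642,78));r("lant bar L",a);r("R",b);print("mid",(a+b)/2,np.degrees(np.arctan2(*(b-a)[1::-1])))
print('len',np.linalg.norm(a-b))
a=tri(S(92,252),T(499,236));b=tri(S(153,373),T(631,281));r("lid bar L",a);r("R",b);print("mid",(a+b)/2,np.degrees(np.arctan2(*(b-a)[1::-1])),np.linalg.norm(a-b))
r("cap top centre",plane("top",T(580,115),226))
for p in[(495,2),(408,240),(703,345),(785,100)]: r("lid corner",plane("top",T(*p),110))
r("lidcorner tri",tri(S(18,230),T(408,240)))
t=cv2.imread("pics/top0.png")
for n,box in(("top",(130,250,240,360)),("side",(140,215,235,280))):
    im=cv2.imread(f"pics/{n}0.png")[box[1]:box[3],box[0]:box[2]].astype(int)
    m=((im.max(2)-im.min(2)<25)&(im.max(2)<140)).astype(np.uint8)
    k,l,st,ce=cv2.connectedComponentsWithStats(m);i=1+st[1:,4].argmax()
    e=cv2.fitEllipse(max(cv2.findContours((l==i).astype(np.uint8),0,1)[0],key=len));c=np.add(e[0],box[:2]);print(n,c,e[1]);r("mat",plane(n,c,4))
print(ctrl.read_state()["tool_rot"])
E
```

```text
lant bar L [5.816e+02 2.000e-01 2.767e+02]
R [610.8 -81.7 278.4]
mid [596.2138595  -40.74419062 277.5253793 ] -70.3949844382714
len 86.91643385945939
lid bar L [515.7  18.8 145.2]
R [479.6 -80.1 151.1]
mid [497.64342684 -30.67636308 148.16274352] -110.07117559075087 105.43112108939631
cap top centre [593.7 -40.2 226. ]
lid corner [707.5  23.6 110. ]
lid corner [515.   91.7 110. ]
lid corner [ 432.9 -138.3  110. ]
lid corner [ 626.3 -208.   110. ]
lidcorner tri [515.7  91.7 107.5]
top [182.54420471 303.53773499] (75.6369857788086, 79.51725769042969)
mat [439.4 374.7   4. ]
side [187.14209366 247.43463135] (47.59832000732422, 71.02503967285156)
mat [437.4 371.5   4. ]
[-3.13988211e+00  4.55504795e-05  2.80580623e+00]
```

Lantern bar: (595,-40.5), 277 top, axis 109.6°. Lid bar: (497,-31,148), case yaw −20°. Mat: (438.5,373). I'll go over the lantern, turning −51.2°.

```bash
python3 -m creep '[{"dx":0.06,"dy":-0.1,"dz":0.08,"rz":-0.028,"grip":-1},{"dx":0.13,"dy":-0.22,"dz":0.16,"rz":-0.056,"grip":-1},{"dx":0.2,"dy":-0.34,"dz":0.22,"rz":-0.085,"grip":-1},{"dx":0.27,"dy":-0.46,"dz":0.25,"rz":-0.113,"grip":-1},{"dx":0.34,"dy":-0.58,"dz":0.27,"rz":-0.142,"grip":-1}]'
python3 -m creep '[{"dx":0.07,"dy":-0.12,"grip":-1},{"dx":0.14,"dy":-0.24,"grip":-1},{"dx":0.21,"dy":-0.36,"grip":-1},{"dx":0.28,"dy":-0.48,"grip":-1},{"dx":0.35,"dy":-0.6,"grip":-1}]'
python3 -c "
from h import *
print({k:np.round(v,3) for k,v in ctrl.read_state().items() if k in('clock','qpos','eef_pos','tool_rot')})"
```

```text
{'clock': np.float64(0.1), 'qpos': array([-1.301,  0.629,  0.038,  1.518, -0.027,  0.996, -0.02 ]), 'eef_pos': array([213.989, 613.174, 230.491]), 'tool_rot': array([-3.14 ,  0.   ,  2.806])}$[0]: bad value
$[0]: bad value
```

```bash
python3 -m creep '[{"dx":0.06,"dy":-0.1,"dz":0.08,"rx":0,"ry":0,"rz":-0.028,"grip":-1},{"dx":0.13,"dy":-0.22,"dz":0.16,"rx":0,"ry":0,"rz":-0.056,"grip":-1},{"dx":0.2,"dy":-0.34,"dz":0.22,"rx":0,"ry":0,"rz":-0.085,"grip":-1},{"dx":0.27,"dy":-0.46,"dz":0.25,"rx":0,"ry":0,"rz":-0.113,"grip":-1},{"dx":0.34,"dy":-0.58,"dz":0.27,"rx":0,"ry":0,"rz":-0.142,"grip":-1}]'
python3 -c "
from h import *
print({k:np.round(v,3) for k,v in ctrl.read_state().items() if k in('clock','qpos','eef_pos','tool_rot')})"
```

```text
clock: 0.72
eef_pos: [350.9, 380.1, 339.9]
tool_rot: [3.141, -0.001, 1.908]
force: [1.0, -0.6, 0.1]
width: 85.3
gripper_force: 0.0
{'clock': np.float64(0.725), 'qpos': array([-1.112,  0.334,  0.321,  1.735, -0.117,  1.091, -0.416]), 'eef_pos': array([350.925, 380.069, 339.895]), 'tool_rot': array([ 3.141e+00, -1.000e-03,  1.908e+00])}
```

```bash
python3 -m creep '[{"dx":0.07,"dy":-0.12,"dz":0,"rx":0,"ry":0,"rz":0,"grip":-1},{"dx":0.14,"dy":-0.24,"dz":0,"rx":0,"ry":0,"rz":0,"grip":-1},{"dx":0.21,"dy":-0.36,"dz":0,"rx":0,"ry":0,"rz":0,"grip":-1},{"dx":0.28,"dy":-0.48,"dz":0,"rx":0,"ry":0,"rz":0,"grip":-1},{"dx":0.35,"dy":-0.6,"dz":0,"rx":0,"ry":0,"rz":0,"grip":-1}]' | head -3
python3 -m creep '[{"dx":0.07,"dy":-0.12,"dz":0,"rx":0,"ry":0,"rz":0,"grip":-1},{"dx":0.14,"dy":-0.24,"dz":0,"rx":0,"ry":0,"rz":0,"grip":-1},{"dx":0.21,"dy":-0.36,"dz":0,"rx":0,"ry":0,"rz":0,"grip":-1},{"dx":0.26,"dy":-0.45,"dz":0,"rx":0,"ry":0,"rz":0,"grip":-1},{"dx":0.26,"dy":-0.45,"dz":0,"rx":0,"ry":0,"rz":0,"grip":-1}]'
python3 -c "
from h import *
cv2.imwrite('pics/top1.png',get_image('top')[:,:,::-1]);cv2.imwrite('pics/side1.png',get_image('side')[:,:,::-1])
s=ctrl.read_state();print(s['eef_pos'],s['tool_rot'],s['qpos'].round(2))
a=cv2.imread('pics/side1.png')[170:310,250:390];b=cv2.imread('pics/top1.png')[160:300,270:410]
cv2.imwrite('pics/c1.png',cv2.resize(cv2.convertScaleAbs(np.hstack([a,b]),alpha=1.6),(800,400),interpolation=cv2.INTER_CUBIC))"
```

```text
clock: 1.35
eef_pos: [490.6, 140.2, 339.2]
tool_rot: [-3.141, -0.0, 1.914]
clock: 1.98
eef_pos: [594.5, -42.7, 338.6]
tool_rot: [-3.14, 0.002, 1.907]
force: [-1.0, -0.1, -0.3]
width: 85.2
gripper_force: 0.0
[593.7490134  -37.95594402 338.65874249] [-3.14044738e+00 -1.26491083e-03  1.91307564e+00] [-0.26  0.48  0.44  1.53 -0.22  1.18  0.56]
```

View pics/c1.png

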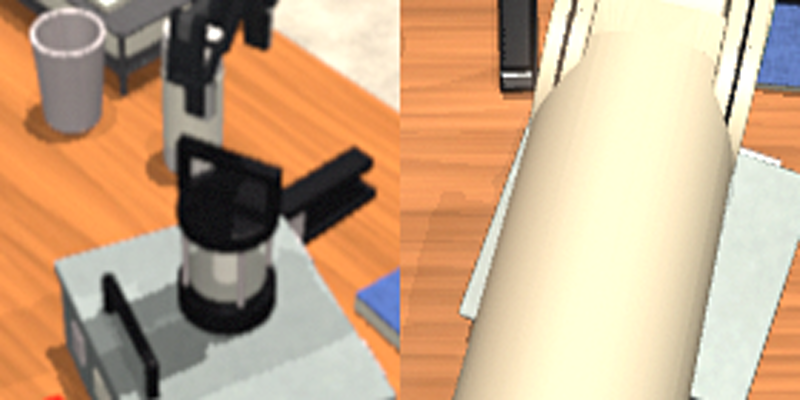

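The side view shows the gripper above the lantern, at crop (205,60), lined up with the bar. The arm hides the top view. Next: down 87 mm and close.

```bash
python3 -m creep '[{"dx":0.003,"dy":-0.006,"dz":-0.05,"rx":0,"ry":0,"rz":0,"grip":-1},{"dx":0.003,"dy":-0.006,"dz":-0.1,"rx":0,"ry":0,"rz":0,"grip":-1},{"dx":0.003,"dy":-0.006,"dz":-0.15,"rx":0,"ry":0,"rz":0,"grip":-1},{"dx":0.003,"dy":-0.006,"dz":-0.19,"rx":0,"ry":0,"rz":0,"grip":-1},{"dx":0.003,"dy":-0.006,"dz":-0.22,"rx":0,"ry":0,"rz":0,"grip":-1}]'
python3 -m creep '[{"dx":0,"dy":0,"dz":0,"rx":0,"ry":0,"rz":0,"grip":-1},{"dx":0,"dy":0,"dz":0,"rx":0,"ry":0,"rz":0,"grip":0.2},{"dx":0,"dy":0,"dz":0,"rx":0,"ry":0,"rz":0,"grip":1},{"dx":0,"dy":0,"dz":0,"rx":0,"ry":0,"rz":0,"grip":1},{"dx":0,"dy":0,"dz":0,"rx":0,"ry":0,"rz":0,"grip":1}]'
python3 -m creep '[{"dx":0,"dy":0,"dz":0,"rx":0,"ry":0,"rz":0,"grip":1},{"dx":0,"dy":0,"dz":0,"rx":0,"ry":0,"rz":0,"grip":1},{"dx":0,"dy":0,"dz":0,"rx":0,"ry":0,"rz":0,"grip":1},{"dx":0,"dy":0,"dz":0,"rx":0,"ry":0,"rz":0,"grip":1},{"dx":0,"dy":0,"dz":0,"rx":0,"ry":0,"rz":0,"grip":1}]'
```

```text
clock: 2.7
eef_pos: [595.1, -39.5, 250.6]
tool_rot: [-3.141, -0.001, 1.915]
force: [0.6, 0.0, 0.7]
width: 85.5
gripper_force: 0.0
clock: 3.32
eef_pos: [595.8, -40.7, 251.7]
tool_rot: [3.141, 0.0, 1.914]
force: [2.5, 1.1, 0.4]
width: 12.6
gripper_force: 59.5
clock: 3.95
eef_pos: [595.8, -40.6, 251.7]
tool_rot: [3.14, 0.0, 1.914]
force: [2.2, 0.3, 4.1]
width: 12.7
gripper_force: 60.1
```

```bash
python3 -m creep '[{"dx":0,"dy":0,"dz":0.01,"rx":0,"ry":0,"rz":0,"grip":1},{"dx":0,"dy":0,"dz":0.03,"rx":0,"ry":0,"rz":0,"grip":1},{"dx":0,"dy":0,"dz":0.06,"rx":0,"ry":0,"rz":0,"grip":1},{"dx":0,"dy":0,"dz":0.1,"rx":0,"ry":0,"rz":0,"grip":1},{"dx":0,"dy":0,"dz":0.14,"rx":0,"ry":0,"rz":0,"grip":1}]'
python3 -m creep '[{"dx":0,"dy":0,"dz":0.03,"rx":0,"ry":0,"rz":0,"grip":1},{"dx":0,"dy":0,"dz":0.05,"rx":0,"ry":0,"rz":0,"grip":1},{"dx":0,"dy":0,"dz":0.06,"rx":0,"ry":0,"rz":0,"grip":1},{"dx":0,"dy":0,"dz":0.06,"rx":0,"ry":0,"rz":0,"grip":1},{"dx":0,"dy":0,"dz":0.06,"rx":0,"ry":0,"rz":0,"grip":1}]'
```

```text
clock: 4.58
eef_pos: [595.5, -40.8, 308.8]
tool_rot: [3.141, 0.0, 1.913]
force: [0.3, 0.4, -5.3]
width: 13.0
gripper_force: 59.0
clock: 5.2
eef_pos: [595.1, -40.6, 330.8]
tool_rot: [-3.141, -0.0, 1.914]
force: [-0.2, -0.6, -4.8]
width: 13.1
gripper_force: 59.0
```

Held, at about 5 N. Carrying it to the mat.

```bash
python3 -m creep '[{"dx":-0.01,"dy":0.027,"dz":0,"rx":0,"ry":0,"rz":0,"grip":1},{"dx":-0.03,"dy":0.08,"dz":0,"rx":0,"ry":0,"rz":0,"grip":1},{"dx":-0.06,"dy":0.16,"dz":0,"rx":0,"ry":0,"rz":0,"grip":1},{"dx":-0.09,"dy":0.24,"dz":0,"rx":0,"ry":0,"rz":0,"grip":1},{"dx":-0.12,"dy":0.32,"dz":0,"rx":0,"ry":0,"rz":0,"grip":1}]' | sed -n 2,5p
python3 -m creep '[{"dx":-0.03,"dy":0.08,"dz":0,"rx":0,"ry":0,"rz":0,"grip":1},{"dx":-0.06,"dy":0.16,"dz":0,"rx":0,"ry":0,"rz":0,"grip":1},{"dx":-0.09,"dy":0.24,"dz":0,"rx":0,"ry":0,"rz":0,"grip":1},{"dx":-0.12,"dy":0.32,"dz":0,"rx":0,"ry":0,"rz":0,"grip":1},{"dx":-0.15,"dy":0.4,"dz":0,"rx":0,"ry":0,"rz":0,"grip":1}]'| sed -n 2,5p
python3 -m creep '[{"dx":-0.03,"dy":0.08,"dz":0,"rx":0,"ry":0,"rz":0,"grip":1},{"dx":-0.06,"dy":0.16,"dz":0,"rx":0,"ry":0,"rz":0,"grip":1},{"dx":-0.09,"dy":0.24,"dz":0,"rx":0,"ry":0,"rz":0,"grip":1},{"dx":-0.11,"dy":0.295,"dz":0,"rx":0,"ry":0,"rz":0,"grip":1},{"dx":-0.12,"dy":0.314,"dz":0,"rx":0,"ry":0,"rz":0,"grip":1}]'
```

```text
eef_pos: [546.4, 89.3, 331.1]
tool_rot: [-3.141, -0.001, 1.914]
force: [-0.0, 0.1, -4.5]
width: 12.7
eef_pos: [486.1, 249.0, 331.2]
tool_rot: [-3.141, -0.001, 1.914]
force: [1.6, 0.5, -5.0]
width: 12.5
clock: 7.08
eef_pos: [437.4, 375.2, 330.9]
tool_rot: [-3.141, -0.001, 1.917]
force: [-0.5, -1.3, -5.1]
width: 13.1
gripper_force: 59.0
```

```bash
python3 -m creep '[{"dx":0,"dy":0,"dz":-0.02,"rx":0,"ry":0,"rz":0,"grip":1},{"dx":0,"dy":0,"dz":-0.06,"rx":0,"ry":0,"rz":0,"grip":1},{"dx":0,"dy":0,"dz":-0.12,"rx":0,"ry":0,"rz":0,"grip":1},{"dx":0,"dy":0,"dz":-0.18,"rx":0,"ry":0,"rz":0,"grip":1},{"dx":0,"dy":0,"dz":-0.24,"rx":0,"ry":0,"rz":0,"grip":1}]' | sed -n 2,5p
python3 -m creep '[{"dx":0,"dy":0,"dz":-0.06,"rx":0,"ry":0,"rz":0,"grip":1},{"dx":0,"dy":0,"dz":-0.11,"rx":0,"ry":0,"rz":0,"grip":1},{"dx":0,"dy":0,"dz":-0.15,"rx":0,"ry":0,"rz":0,"grip":1},{"dx":0,"dy":0,"dz":-0.175,"rx":0,"ry":0,"rz":0,"grip":1},{"dx":0,"dy":0,"dz":-0.185,"rx":0,"ry":0,"rz":0,"grip":1}]'
python3 -c "
from h import *
a=get_image('side')[140:300,120:290,::-1];b=get_image('top')[220:380,110:280,::-1]
cv2.imwrite('pics/c2.png',cv2.resize(cv2.convertScaleAbs(np.hstack([a,b]),alpha=1.5),(800,376),interpolation=cv2.INTER_CUBIC));print(ctrl.read_state()['eef_pos'])"
```

```text
eef_pos: [439.6, 371.2, 233.6]
tool_rot: [-3.141, 0.001, 1.911]
force: [0.8, -0.3, -5.1]
width: 12.8
clock: 8.32
eef_pos: [439.5, 372.5, 160.8]
tool_rot: [-3.141, 0.0, 1.913]
force: [-0.1, 0.1, -4.9]
width: 12.8
gripper_force: 59.0
[439.48500994 372.85571486 161.25426158]
```

View pics/c2.png

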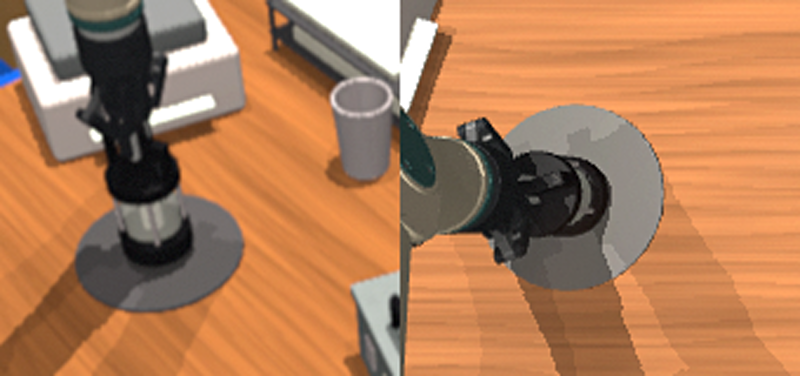

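The lantern hangs upright over the mat: base at crop (155,248) in the side view, inside the mat. About 15 mm remain, so I'll descend slowly and watch the force.

```bash
python3 -m creep '[{"dx":0,"dy":0,"dz":-0.012,"rx":0,"ry":0,"rz":0,"grip":1},{"dx":0,"dy":0,"dz":-0.022,"rx":0,"ry":0,"rz":0,"grip":1},{"dx":0,"dy":0,"dz":-0.03,"rx":0,"ry":0,"rz":0,"grip":1},{"dx":0,"dy":0,"dz":-0.033,"rx":0,"ry":0,"rz":0,"grip":1},{"dx":0,"dy":0,"dz":-0.034,"rx":0,"ry":0,"rz":0,"grip":1}]' | sed -n 2,4p
python3 -m creep '[{"dx":0,"dy":0,"dz":-0.001,"rx":0,"ry":0,"rz":0,"grip":1},{"dx":0,"dy":0,"dz":-0.002,"rx":0,"ry":0,"rz":0,"grip":1},{"dx":0,"dy":0,"dz":-0.003,"rx":0,"ry":0,"rz":0,"grip":1},{"dx":0,"dy":0,"dz":-0.004,"rx":0,"ry":0,"rz":0,"grip":1},{"dx":0,"dy":0,"dz":-0.004,"rx":0,"ry":0,"rz":0,"grip":1}]' | sed -n 2,4p
```

```text
eef_pos: [439.4, 373.0, 147.7]
tool_rot: [-3.142, -0.0, 1.914]
force: [0.1, -0.0, -5.2]
eef_pos: [439.5, 372.9, 146.2]
tool_rot: [3.141, -0.0, 1.913]
force: [0.1, -0.1, -4.5]
```

```bash
python3 -m creep '[{"dx":0,"dy":0,"dz":-0.001,"rx":0,"ry":0,"rz":0,"grip":1},{"dx":0,"dy":0,"dz":-0.002,"rx":0,"ry":0,"rz":0,"grip":1},{"dx":0,"dy":0,"dz":-0.003,"rx":0,"ry":0,"rz":0,"grip":1},{"dx":0,"dy":0,"dz":-0.003,"rx":0,"ry":0,"rz":0,"grip":1},{"dx":0,"dy":0,"dz":-0.003,"rx":0,"ry":0,"rz":0,"grip":1}]' | sed -n 2,4p
```

```text
eef_pos: [440.4, 373.0, 145.9]
tool_rot: [3.139, -0.0, 1.913]
force: [0.1, -1.8, 5.5]
```

```bash
python3 -m creep '[{"dx":0,"dy":0,"dz":0.001,"rx":0,"ry":0,"rz":0,"grip":1},{"dx":0,"dy":0,"dz":0.001,"rx":0,"ry":0,"rz":0,"grip":0.3},{"dx":0,"dy":0,"dz":0.001,"rx":0,"ry":0,"rz":0,"grip":-0.3},{"dx":0,"dy":0,"dz":0.001,"rx":0,"ry":0,"rz":0,"grip":-0.6},{"dx":0,"dy":0,"dz":0.001,"rx":0,"ry":0,"rz":0,"grip":-0.6}]'
python3 -m creep '[{"dx":0,"dy":0,"dz":0.02,"rx":0,"ry":0,"rz":0,"grip":-0.6},{"dx":0,"dy":0,"dz":0.06,"rx":0,"ry":0,"rz":0,"grip":-0.6},{"dx":0,"dy":0,"dz":0.12,"rx":0,"ry":0,"rz":0,"grip":-0.6},{"dx":0,"dy":0,"dz":0.2,"rx":0,"ry":0,"rz":0,"grip":-0.6},{"dx":0,"dy":0,"dz":0.28,"rx":0,"ry":0,"rz":0,"grip":-0.6}]'
```

```text
clock: 10.92
eef_pos: [439.3, 372.9, 145.2]
tool_rot: [-3.141, -0.0, 1.914]
force: [0.6, 0.3, 0.7]
width: 67.9
gripper_force: 0.0
clock: 11.55
eef_pos: [439.6, 372.9, 259.6]
tool_rot: [3.14, -0.0, 1.913]
force: [1.1, 0.8, -0.6]
width: 68.1
gripper_force: 0.0
```

Released; the lantern is standing. Now over to the lid bar, turning −39.3°.

```bash
python3 -m creep '[{"dx":0.01,"dy":-0.07,"dz":0,"rx":0,"ry":0,"rz":-0.01,"grip":-0.6},{"dx":0.025,"dy":-0.18,"dz":0,"rx":0,"ry":0,"rz":-0.03,"grip":-0.6},{"dx":0.045,"dy":-0.3,"dz":0,"rx":0,"ry":0,"rz":-0.055,"grip":-0.6},{"dx":0.06,"dy":-0.42,"dz":0,"rx":0,"ry":0,"rz":-0.08,"grip":-0.6},{"dx":0.08,"dy":-0.54,"dz":0,"rx":0,"ry":0,"rz":-0.109,"grip":-0.6}]' | sed -n 1,3p
python3 -m creep '[{"dx":0.02,"dy":-0.12,"dz":0,"rx":0,"ry":0,"rz":0,"grip":-0.6},{"dx":0.035,"dy":-0.24,"dz":0,"rx":0,"ry":0,"rz":0,"grip":-0.6},{"dx":0.05,"dy":-0.36,"dz":0,"rx":0,"ry":0,"rz":0,"grip":-0.6},{"dx":0.06,"dy":-0.45,"dz":0,"rx":0,"ry":0,"rz":0,"grip":-0.6},{"dx":0.064,"dy":-0.47,"dz":0,"rx":0,"ry":0,"rz":0,"grip":-0.6}]'
python3 -c "
from h import *
s=get_image('side')[:,:,::-1];cv2.imwrite('pics/side3.png',s);t=get_image('top')[:,:,::-1];cv2.imwrite('pics/top3.png',t)
a=s[200:360,240:410];b=s[140:300,120:290]
cv2.imwrite('pics/c3.png',cv2.resize(cv2.convertScaleAbs(np.hstack([a,b]),alpha=1.5),(800,376),interpolation=cv2.INTER_CUBIC));s=ctrl.read_state();print(s['eef_pos'],s['tool_rot'],s['qpos'].round(2))"
```

```text
clock: 12.18
eef_pos: [471.7, 155.6, 258.7]
tool_rot: [3.141, -0.002, 1.223]
clock: 12.8
eef_pos: [497.3, -34.0, 258.7]
tool_rot: [3.139, -0.0, 1.224]
force: [-0.4, 1.2, -0.7]
width: 68.3
gripper_force: 0.0
[497.26841882 -31.54787942 258.09496022] [ 3.14062690e+00 -9.16988478e-04  1.22709264e+00] [-0.4   0.43  0.58  1.91 -0.3   0.89 -0.01]
```

View pics/c3.png

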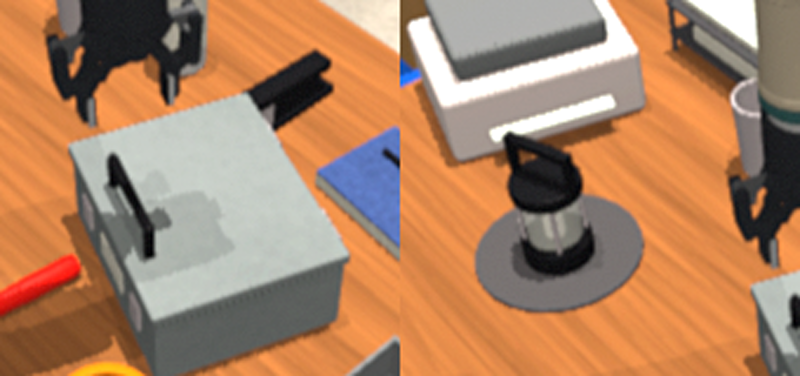

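The lantern stands upright, its base at crop (557,245), wholly on the mat. The lid bar runs from crop (113,160) to (150,235), clear below the fingers. Descending onto it.

```bash
python3 -m creep '[{"dx":0,"dy":0,"dz":-0.06,"rx":0,"ry":0,"rz":0,"grip":-0.6},{"dx":0,"dy":0,"dz":-0.13,"rx":0,"ry":0,"rz":0,"grip":-0.6},{"dx":0,"dy":0,"dz":-0.2,"rx":0,"ry":0,"rz":0,"grip":-0.6},{"dx":0,"dy":0,"dz":-0.25,"rx":0,"ry":0,"rz":0,"grip":-0.6},{"dx":0,"dy":0,"dz":-0.28,"rx":0,"ry":0,"rz":0,"grip":-0.6}]' | sed -n 1,4p
python3 -m creep '[{"dx":0,"dy":0,"dz":-0.02,"rx":0,"ry":0,"rz":0,"grip":-0.6},{"dx":0,"dy":0,"dz":-0.035,"rx":0,"ry":0,"rz":0,"grip":-0.6},{"dx":0,"dy":0,"dz":-0.043,"rx":0,"ry":0,"rz":0,"grip":-0.6},{"dx":0,"dy":0,"dz":-0.043,"rx":0,"ry":0,"rz":0,"grip":0.2},{"dx":0,"dy":0,"dz":-0.043,"rx":0,"ry":0,"rz":0,"grip":1}]' 
python3 -m creep '[{"dx":0,"dy":0,"dz":0,"rx":0,"ry":0,"rz":0,"grip":1},{"dx":0,"dy":0,"dz":0,"rx":0,"ry":0,"rz":0,"grip":1},{"dx":0,"dy":0,"dz":0,"rx":0,"ry":0,"rz":0,"grip":1},{"dx":0,"dy":0,"dz":0,"rx":0,"ry":0,"rz":0,"grip":1},{"dx":0,"dy":0,"dz":0,"rx":0,"ry":0,"rz":0,"grip":1}]'
```

```text
clock: 13.52
eef_pos: [496.7, -29.0, 144.6]
tool_rot: [-3.14, -0.001, 1.231]
force: [-0.3, 0.2, 0.5]
clock: 14.15
eef_pos: [497.2, -31.2, 128.4]
tool_rot: [3.141, -0.0, 1.229]
force: [-0.4, -0.2, -0.2]
width: 32.5
gripper_force: 0.0
clock: 14.78
eef_pos: [497.7, -31.3, 128.4]
tool_rot: [3.14, -0.0, 1.229]
force: [2.5, -1.3, 2.1]
width: 10.0
gripper_force: 58.6
```

Gripped on the bar with little side force. Next I'll pull along the hinge arc with the tool turning with the lid, to 0.05 rad first.

```bash
python3 -m creep '[{"dx":0.001,"dy":-0.0003,"dz":0.0044,"rx":0.0005,"ry":0.0015,"rz":0,"grip":1},{"dx":0.002,"dy":-0.0007,"dz":0.0088,"rx":0.001,"ry":0.003,"rz":0,"grip":1},{"dx":0.003,"dy":-0.001,"dz":0.0133,"rx":0.0016,"ry":0.0045,"rz":0,"grip":1},{"dx":0.004,"dy":-0.0014,"dz":0.0177,"rx":0.0021,"ry":0.006,"rz":0,"grip":1},{"dx":0.005,"dy":-0.0018,"dz":0.0221,"rx":0.0027,"ry":0.0075,"rz":0,"grip":1}]'
```

```text
clock: 15.4
eef_pos: [498.9, -31.8, 135.2]
tool_rot: [-3.09, 0.001, 1.229]
force: [4.9, -1.5, -16.3]
width: 10.0
gripper_force: 58.3
```

```bash
python3 -m creep '[{"dx":0.0012,"dy":-0.0004,"dz":0.0044,"rx":0.0005,"ry":0.0015,"rz":0,"grip":1},{"dx":0.0024,"dy":-0.0009,"dz":0.0088,"rx":0.001,"ry":0.003,"rz":0,"grip":1},{"dx":0.0036,"dy":-0.0013,"dz":0.0132,"rx":0.0016,"ry":0.0045,"rz":0,"grip":1},{"dx":0.0049,"dy":-0.0018,"dz":0.0176,"rx":0.0021,"ry":0.006,"rz":0,"grip":1},{"dx":0.0061,"dy":-0.0022,"dz":0.0219,"rx":0.0026,"ry":0.0075,"rz":0,"grip":1}]'
```

```text
clock: 16.02
eef_pos: [501.3, -32.7, 144.0]
tool_rot: [-3.04, 0.002, 1.229]
force: [4.6, -1.2, -14.1]
width: 9.8
gripper_force: 58.5
```

```bash
python3 -m creep '[{"dx":0.0014,"dy":-0.0005,"dz":0.0044,"rx":0.0005,"ry":0.0015,"rz":0,"grip":1},{"dx":0.0028,"dy":-0.001,"dz":0.0088,"rx":0.001,"ry":0.003,"rz":0,"grip":1},{"dx":0.0043,"dy":-0.0015,"dz":0.0132,"rx":0.0016,"ry":0.0045,"rz":0,"grip":1},{"dx":0.0057,"dy":-0.002,"dz":0.0174,"rx":0.0021,"ry":0.006,"rz":0,"grip":1},{"dx":0.0071,"dy":-0.0025,"dz":0.0214,"rx":0.0027,"ry":0.0075,"rz":0,"grip":1}]'
python3 -m creep '[{"dx":0,"dy":0,"dz":0,"rx":0,"ry":0,"rz":0,"grip":1},{"dx":0,"dy":0,"dz":0,"rx":0,"ry":0,"rz":0,"grip":1},{"dx":0,"dy":0,"dz":0,"rx":0,"ry":0,"rz":0,"grip":1},{"dx":0,"dy":0,"dz":0,"rx":0,"ry":0,"rz":0,"grip":1},{"dx":0,"dy":0,"dz":0,"rx":0,"ry":0,"rz":0,"grip":1}]'
python3 -c "
from h import *
s=get_image('side')[:,:,::-1];cv2.imwrite('pics/side4.png',s);a=s[200:360,240:410];b=s[140:300,120:290]
cv2.imwrite('pics/c4.png',cv2.resize(cv2.convertScaleAbs(np.hstack([a,b]),alpha=1.5),(800,376),interpolation=cv2.INTER_CUBIC));s=ctrl.read_state();print(s['eef_pos'],s['tool_rot'],s['force'])"
```

```text
clock: 16.65
eef_pos: [504.2, -33.7, 153.1]
tool_rot: [-2.991, 0.001, 1.229]
force: [5.4, -1.2, -11.7]
width: 10.1
gripper_force: 59.0
clock: 17.27
eef_pos: [504.6, -33.8, 153.8]
tool_rot: [-2.992, 0.0, 1.229]
force: [5.4, -2.2, -10.7]
width: 10.0
gripper_force: 59.0
[504.58509262 -33.7912642  153.79761469] [-2.99245815e+00  4.05684625e-04  1.22873655e+00] [  5.38161542  -1.42402506 -10.47478775]
```

View pics/c4.png

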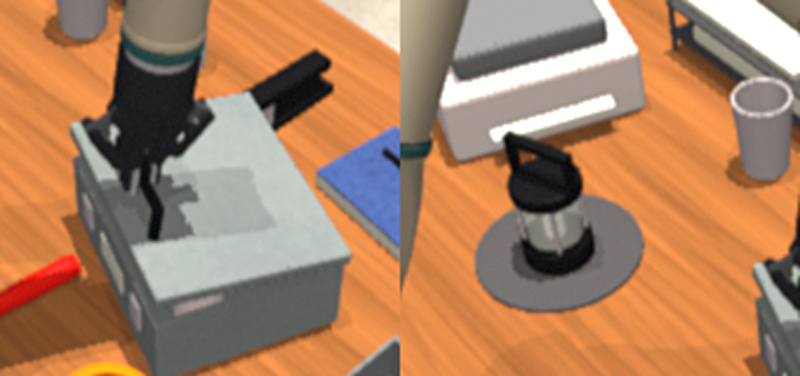

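The lid is ajar: its left front corner moved from crop (70,148) to (75,126), and the right from (150,318) to (160,297). The lantern is unchanged on the mat. Checking the angle numerically.

Run:
```python
from h import *
y=np.radians(-19.6);c=np.array([np.cos(y),np.sin(y),0]);z=np.array([0,0,1])
for n,p in(("L",[515,91.7,110]),("R",[432.9,-138.3,110])):
    H=np.array(p)-z*110+c*200+z*90
    for t in(0,.1,.13,.14,.15,.16):
        q=H+c*(-200*np.cos(t)+20*np.sin(t))+z*(200*np.sin(t)+20*np.cos(t)); print(n,t,proj("side",q).round(1))
# pixel shift of the dark-to-lid top edge, columns near left front corner
a,b=[cv2.imread(f"pics/side{i}.png") for i in(3,4)]
for x0,y0 in((262,254),(296,326)):
    T=a[y0:y0+14,x0:x0+18]; r=cv2.matchTemplate(b[y0-20:y0+26,x0-8:x0+38],T,cv2.TM_CCOEFF_NORMED);_,m,_,l=cv2.minMaxLoc(r);print(l[0]-8,l[1]-20,m)
```

```text
L 0 [268.7 261.5]
L 0.1 [269.3 255.6]
L 0.13 [269.7 253.8]
L 0.14 [269.8 253.2]
L 0.15 [270.  252.5]
L 0.16 [270.1 251.9]
R 0 [304.6 336.2]
R 0.1 [305.7 330.2]
R 0.13 [306.2 328.4]
R 0.14 [306.4 327.7]
R 0.15 [306.6 327.1]
R 0.16 [306.8 326.5]
-4 -7 0.45663926005363464
2 -8 0.9561144709587097
```

The image and the kinematics agree on about 0.145 rad. A 0.8 mm nudge and a settle will finish it.

```bash
python3 -m creep '[{"dx":0.0004,"dy":-0.0001,"dz":0.001,"rx":0,"ry":0,"rz":0,"grip":1},{"dx":0.0008,"dy":-0.0003,"dz":0.002,"rx":0,"ry":0,"rz":0,"grip":1},{"dx":0.0008,"dy":-0.0003,"dz":0.002,"rx":0,"ry":0,"rz":0,"grip":1},{"dx":0.0008,"dy":-0.0003,"dz":0.002,"rx":0,"ry":0,"rz":0,"grip":1},{"dx":0.0008,"dy":-0.0003,"dz":0.002,"rx":0,"ry":0,"rz":0,"grip":1}]' | sed -n 2,4p
python3 -m creep '[{"dx":0,"dy":0,"dz":0,"rx":0,"ry":0,"rz":0,"grip":1},{"dx":0,"dy":0,"dz":0,"rx":0,"ry":0,"rz":0,"grip":1},{"dx":0,"dy":0,"dz":0,"rx":0,"ry":0,"rz":0,"grip":1},{"dx":0,"dy":0,"dz":0,"rx":0,"ry":0,"rz":0,"grip":1},{"dx":0,"dy":0,"dz":0,"rx":0,"ry":0,"rz":0,"grip":1}]'
```

```text
eef_pos: [505.0, -33.9, 154.7]
tool_rot: [-2.993, 0.0, 1.229]
force: [6.0, -1.5, -10.7]
clock: 18.58
eef_pos: [505.0, -33.9, 154.7]
tool_rot: [-2.993, 0.0, 1.229]
force: [5.4, -1.8, -10.8]
width: 9.5
gripper_force: 59.0
```

Steady, with a rise of 26.3 mm at the TCP, which is about 0.15 rad.

```bash
python3 -c "
from cell import ctrl
print(ctrl.finish_job())"
```

```text
the job is handed in; nothing more can be done
None
```

The job is handed in at about 18.6 s: the lantern stands upright, wholly on the mat, and the gripper still holds the lid by its bar, still, at about 0.15 rad (front edge about 3 cm up); no verdict was returned.

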